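# Clamp the lino block on the art-room board

## Robot

A 6-joint arm with a two-finger parallel gripper is mounted at the origin on the work surface. World frame = base frame: x ahead of the robot, y to its left, z up, the work surface at z = 0. Lengths are in m, angles in rad, forces in N, time in s.
With the tool pointing down it reaches from about 0.25 to 0.8 m from the base axis. Payload 8.5 kg.
Tool frame: the origin (TCP) lies where the fingers leave the gripper's body, on its centre line; the fingertips stand 73 mm ahead of it and the grasp point (between the pads) lies 54 mm ahead of it (ctrl.grasp_offset is the distance from the TCP to the grasp point, in m); z points along the fingers, y is the line along which they close (so a half turn about z gives the same grasp; the last joint's range is limited). The gripper opens to 85 mm and grips with 20 to 120 N. Pads are 22 mm wide; open, the fingers measure 114 mm over their backs; the gripper's body (76 mm by 85 mm) begins 54 mm behind the grasp point. The pads swing forward as they close: fully open they stand 13 mm farther back than shut.
Start: joints at [-1.287, 0.238, -0.013, 1.319, 0, 1.571], TCP at [0.147, -0.504, 0.304] pointing down, gripper open.
Joint ranges: [-2.66, 2.66], [-1.03, 1.9], [-1.14, 1.46], [-1.82, 2.27], [-1.45, 1.34], [-3.14, 3.14]. Speed limits (rad/s): [2.22, 2.22, 2.79, 3.14, 3.14, 3.14].

## Interface

Orientations are given as a unit quaternion [x, y, z, w].
In Python, from station import ctrl, read_camera, models gives the robot as it stands.
- The arm moves only by the shell command python3 -m inch 'ROWS' [FORCE]. ROWS is JSON, a list that holds one entry, the list of rows, each a list of 5 numbers: the opening, from 0 (shut) to 1 (fully open), then the shift along the tool's x, y, z in cm, then the turn about the tool's z in rad. In form: [[[fingers, dx, dy, dz, twist], ...]]. A call has 1 to 8 rows; each row shifts and turns the commanded pose from where the row before left it, along the tool's axes as they then stand; what a row does not reach is not made up. A row lasts 1/12 s, in which the tool goes at most 41.7 mm and 7.16 degrees, less where a joint would pass 70% of its speed; a pose out of reach is approached as far as the arm can. A call with a gripper value outside its range is refused whole. The fingers move at their own pace and stop on an object; FORCE is the grip in N (left out, the last holds). Time passes only in rows, so rows that do not move let the fingers close. It gives the time, the measured TCP pose, the force, the opening and the grip force at its end, in the units of the state.
- ctrl.observe(): the state, without advancing time (a new reading comes with each control period).
- read_camera(name): name is "scene" or "top" or "wrist"; returns a dict with "img" (384x512x3 uint8, blue, green, red), "intrinsics" (3x3 intrinsics, pixels), "T" (4x4, takes a point from camera to world coordinates); the wrist camera has in their place "T_tool_cam" (4x4, takes a point from camera to tool coordinates, whose origin is the TCP and whose axes are the flange's). Camera axes: x right, y up, looking along -z (the intrinsics and any distortion apply to the point x, -y, -z); pixel columns grow to the right and rows downward; lengths in m; the calibration is good to about 2 mm. The wrist camera is an equidistant fisheye: a pixel r from the principal point sees the ray r / f radians off the axis. A picture is of the moment at which its call begins: read the wrist's pose just before it. There is no depth.
- ctrl.finish_job(): hands the job in; it is judged then, once.
Trained networks look in the newest picture that a camera, given by its name, has taken for a name from the list of things; names that differ only in an ending like _2 or _b are one class to them, and where a whole thing is asked for, a point or a joint stands for the part that bears it (a point fixed in the world has none). Each returns a list of dicts, best first, with "p" (0 to 1); they miss things now and then, are a little off and sometimes report something else, mostly with a low value. They report only what shows in the picture. A call takes as long as a camera call. They do not tell look-alikes from the thing itself.
- models.cut_out(camera, target): "pixels" (384x512 bool, what is visible of it) and "position" ([column, row] in pixels, amid what is visible of it).
The state is a dict: "clock": time; "joints": joint angles; "dq": joint speeds; "tau": joint torques, N m; "tool_pos": TCP position; "ee_rot": TCP orientation; "force": force on the tool from outside, world axes, zero at the start; "moment": the same for the moment, N m; "grip_width": finger opening in m; "grasp_force": force on a finger pad.
Only numpy, scipy, OpenCV 4.12 (cv2) and the standard library are available. Lean on these libraries where they do the work, as an engineer would, in place of code of your own. Each camera call takes 0.05 s, during which the arm holds its last target. There are 200 camera calls.

## Task

Clamp the green lino block to its board for cutting: with the outside of the closed fingers push the blue strap round until it is fully home against its stop, over the block, and then push the red cam lever fully down with the fingertips. Do not take hold of the strap or the lever or lift anything; leave the block lying where it is, and all the other things standing undisturbed.

Things in the scene. Friction and masses are not known exactly. Their poses are not given: they have to be found in the camera images.
- jig: wooden clamping board fixed to the table, 280 (x) x 200 (y) x 18 mm. Origin on the table, 10 mm nearer the robot than the board's centre (board spans x -130..150, y -100..100 mm in its own frame). Its x axis points away from the robot, give or take its yaw. The clamp's upright stud stands on it at (60, 0) mm. Low fences up to 28 mm above the table and a steel stop pin 72 mm tall (on the right of the strap's home place) stand on it too
- strap (a joint): swing of the clamp strap about the upright stud, rad. 0 = fully home against its stop, lying over the middle of the lino block and pointing along the board's -x axis; grows as it is swung out to the board's +y side (at value q the strap points along (-cos q, sin q) in the board's frame), up to 1.7. Starts swung out by 0.9 to 1.4. Stiff joint (needs about 3 N at 85 mm from the stud), stays where it is left
- strap_pivot (a point): point on the stud's axis at half the height of the strap, 67 mm above the table
- strap_nose (a point): centre of the yellow free end of the strap, 116 mm from the stud's axis, 67 mm above the table. The strap is a blue bar, 22 mm wide, with underside 56 mm and top 78 mm above the table; a black rubber foot hangs under it 95 mm from the stud's axis, its face 44 mm above the table or a little lower
- cam_lever (a joint): angle of the cam lever, rad. 0 = raised, 1.25 = pushed fully down (level; end stop); at value q the lever rises 1.25 - q above the horizontal. Starts at 0 to 0.25. It stays where it is left and takes about 5 N at 75 mm from its pivot. It is mounted on the strap above the stud, turns with it, and leans away from the strap's nose (when the strap is home, towards the board's +x). Pushing it down lowers the rubber foot by 8.5 mm, which then presses on the block through a spring
- lever_pivot (a point): the cam lever's pivot, on the stud's axis 92 mm above the table
- lever_tip (a point): free end of the cam lever, 94 mm from its pivot, on its centreline. The outer 42 mm is a red grip 26 mm wide and 12 mm thick, the rest a steel bar 14 mm wide, 9 mm thick
- block_top (a point): centre of the top of the lino block: loose wooden block faced with green lino, 100 x 70 x 20 mm, lying on the board against low fences; top 38 mm above the table
- pot_green: small closed paint pot, green body with white lid, 42 mm across and 46 mm tall, standing on the right part of the clamping board; origin under its centre
- pot_black: small closed paint pot, white body with black lid, 42 mm across and 46 mm tall, standing on the table near the board; origin under its centre
- pot_orange: small closed paint pot, orange body with white lid, 42 mm across and 46 mm tall, standing on the table near the board; origin under its centre
- cup: empty clear plastic cup, 70 mm across and 85 mm tall, standing to the right of the board; origin under its centre
- brush: yellow-handled flat brush, 170 mm long, lying on the table just right of the board; origin under its centre
- bottle: clear drinking bottle with blue cap, 64 mm across and 200 mm tall, standing at the right of the table; origin under its centre
- paint_strip: white strip of six paint wells with white lids, 250 x 55 x 38 mm, lying at the left of the table; origin under its centre
- block: the lino block itself (see block_top); origin at the centre of its underside, x along its 100 mm side
Things that resemble listed ones, but are neither listed nor needed, are in the scene too. There is more than one size of the block; the job needs the smaller.

How it is judged:
By the outcome, as a careful person would: the job done as asked, in the order asked, and still so for the second after the job is handed in, with the robot touching nothing.
It also fails if it takes over 48 s, if anything falls off the work surface, if the arm or the gripper's body presses on something with over 40 N, if the wrist force passes 120 N, or if a joint passes its speed limit or range.

## Working session

There is one attempt and no reset: what is moved stays moved. The work goes in short steps, Python scripts to look and compute and a shell command to move; the robot and the scene stay as the last step left them, time stands still between calls to the robot, and variables do not carry over. Pictures are saved under pics/ and viewed, at most 10 in all, crops included, and the job is handed in when it is done.

```bash
mkdir -p pics; cat > h.py <<'E'
import numpy as np, cv2
from station import ctrl, read_camera, models
from scipy.spatial.transform import Rotation as R
def ray(c,uv):
    K=c["intrinsics"];T=c["T"]
    d=T[:3,:3]@np.array([(uv[0]-K[0,2])/K[0,0],-(uv[1]-K[1,2])/K[1,1],-1])
    return T[:3,3],d/np.linalg.norm(d)
def atz(c,uv,z):
    o,d=ray(c,uv);return o+d*(z-o[2])/d[2]
def tri(a,b):
    A=np.zeros((3,3));v=np.zeros(3)
    rs=[ray(*a),ray(*b)]
    for o,d in rs:
        P=np.eye(3)-np.outer(d,d);A+=P;v+=P@o
    p=np.linalg.solve(A,v)
    return p,[np.linalg.norm((np.eye(3)-np.outer(d,d))@(p-o)) for o,d in rs]
def proj(c,p):
    T=c["T"];K=c["intrinsics"];q=T[:3,:3].T@(np.asarray(p)-T[:3,3])
    return np.array([K[0,2]+K[0,0]*q[0]/-q[2],K[1,2]+K[1,1]*-q[1]/-q[2]])
E
python3 - <<'E'
from h import *
np.set_printoptions(precision=3,suppress=True)
for n in("scene","top"):
    c=read_camera(n);cv2.imwrite(f"pics/{n}0.png",cv2.resize(c["img"],(800,600)))
    print(n,c["T"],c["intrinsics"], {k for k in c})
    for t in("strap_nose","strap_pivot","lever_tip","lever_pivot","block_top","strap","cam_lever","jig","pot_green","block"):
        print(t,[(np.round(d["position"]).tolist(),round(d["p"],2),int(d["pixels"].sum())) for d in models.cut_out(n,t)[:3]])
print(ctrl.observe())
E
```

```text
scene [[ 0.777 -0.453  0.437  1.014]
 [ 0.63   0.577 -0.521 -0.697]
 [-0.016  0.68   0.733  1.129]
 [ 0.     0.     0.     1.   ]] [[470.964   0.    253.657]
 [  0.    470.964 191.805]
 [  0.      0.      1.   ]] {'T', 'img', 'intrinsics'}
strap_nose [([304.0, 219.0], 0.71, 493)]
strap_pivot [([302.0, 220.0], 0.89, 485)]
lever_tip [([300.0, 224.0], 0.59, 170)]
lever_pivot [([296.0, 220.0], 0.44, 113)]
block_top [([270.0, 224.0], 0.92, 710), ([253.0, 135.0], 0.82, 921)]
strap [([301.0, 218.0], 0.86, 527)]
cam_lever [([301.0, 220.0], 0.65, 483), ([301.0, 221.0], 0.53, 164)]
jig [([296.0, 239.0], 0.82, 4399)]
pot_green [([260.0, 240.0], 0.48, 235)]
block [([272.0, 224.0], 0.67, 717), ([254.0, 135.0], 0.6, 930), ([298.0, 222.0], 0.6, 168)]
top [[ 0.014  0.992 -0.125  0.229]
 [-1.     0.013 -0.008 -0.01 ]
 [-0.006  0.125  0.992  1.631]
 [ 0.     0.     0.     1.   ]] [[437.863   0.    253.067]
 [  0.    437.863 196.608]
 [  0.      0.      1.   ]] {'T', 'img', 'intrinsics'}
strap_nose [([244.0, 154.0], 0.81, 339)]
strap_pivot [([243.0, 155.0], 0.65, 312)]
lever_tip []
lever_pivot []
block_top [([168.0, 268.0], 0.84, 1113), ([248.0, 181.0], 0.71, 501)]
strap [([242.0, 153.0], 0.58, 359)]
cam_lever []
jig [([247.0, 154.0], 0.66, 380), ([250.0, 164.0], 0.65, 3399)]
pot_green [([268.0, 177.0], 0.61, 84)]
block [([252.0, 186.0], 0.93, 537), ([168.0, 266.0], 0.59, 1128)]
{'clock': 1.1, 'joints': array([-1.287,  0.238, -0.013,  1.319,  0.   ,  1.571]), 'dq': array([-0., -0.,  0., -0.,  0.,  0.]), 'tau': array([ -0.001, -53.86 ,  34.669,   0.003,  -0.   ,   0.   ]), 'tool_pos': array([ 0.147, -0.504,  0.304]), 'ee_rot': array([ 0.99 ,  0.141, -0.   , -0.   ]), 'force': array([-1.166, -0.025,  0.624]), 'moment': array([-0.001,  0.007,  0.042]), 'grasp_force': 0.0, 'grip_width': 0.08546713013860442}
```

```bash
python3 - <<'E'
import cv2
a=cv2.imread("pics/scene0.png");b=cv2.imread("pics/top0.png")
s=512/800
# crops in native px: scene 190-400 x,150-310 y ; top 190-320 x,110-220
def crop(im,x0,y0,x1,y1,w):
    k=im[int(y0/s):int(y1/s),int(x0/s):int(x1/s)]
    return cv2.resize(k,(w,int(k.shape[0]*w/k.shape[1])),interpolation=cv2.INTER_CUBIC)
cv2.imwrite("pics/sc.png",crop(a,210,160,370,280,800));cv2.imwrite("pics/tc.png",crop(b,180,105,320,210,800))
E
```

```text
(no output)
```

View pics/sc.png

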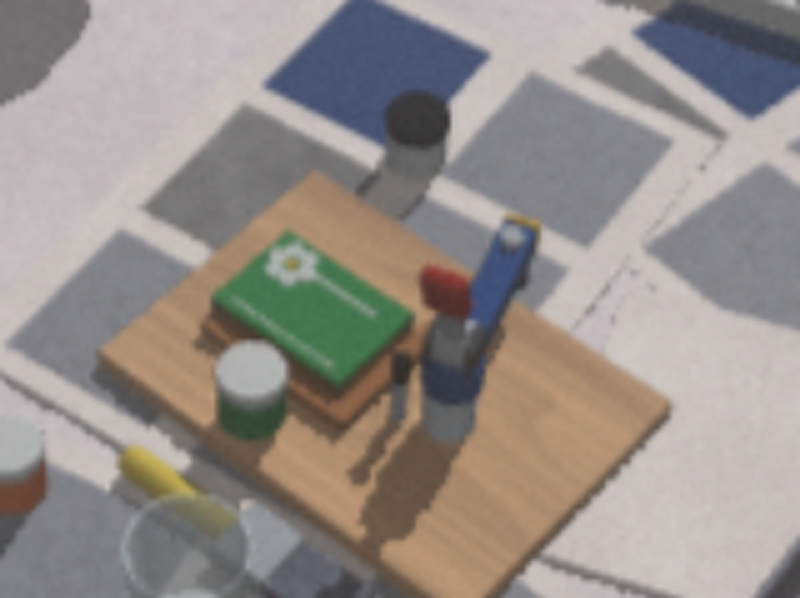

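View pics/tc.png

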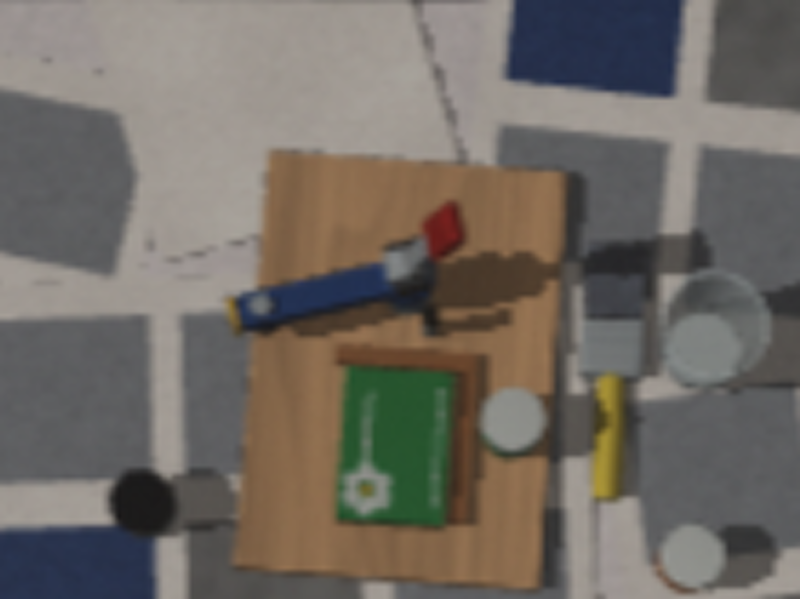

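View pics/top0.png

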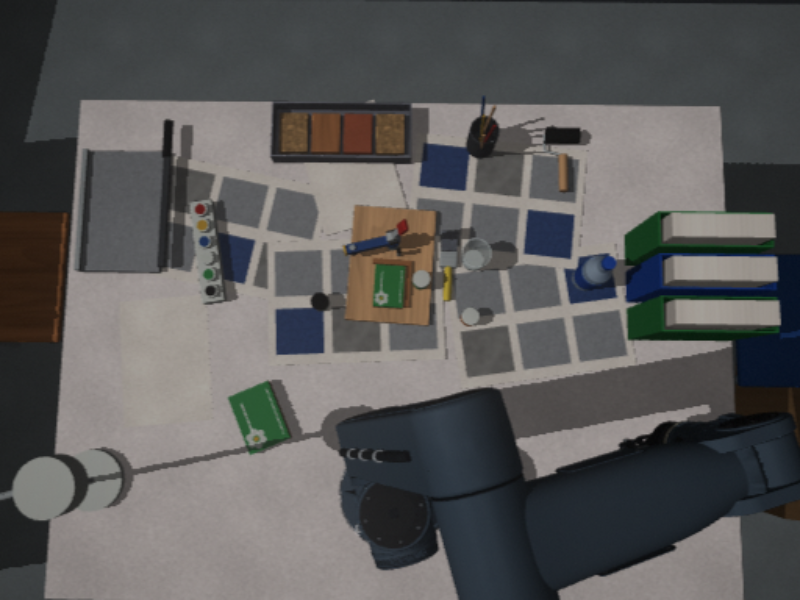

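The top view shows the board at about (250,164), native pixels. The small green block (about 252,182) lies on it with the green pot at (269,178). The strap swings out left to its yellow end at (221,160), and the red lever grip is at (258,145). The look-alike is the larger green block off the board at (168,268). I choose the one on the board, under the clamp; the crop confirms it lies against the fences.

```bash
cat >> h.py <<'E'
def sc(x,y): return (210+x/5,160+y/5)
def tc(x,y): return (180+x/5.714,105+y/5.714)
E
python3 - <<'E'
from h import *
np.set_printoptions(precision=4,suppress=True)
S=read_camera("scene");T=read_camera("top")
for n,a,b in (("bolt",(512,232),(262,303)),("nose",(521,218),(235,314)),("redtipish",(445,290),(445,230)),
  ("pin",(402,360),(431,312)),("pot",(252,372),(514,420)),("block near-left corner",(288,233),(337,520)),("block far-right",(338,383),(458,374)),("block fr-left",(413,318),(346,366)),("block nr right",(214,298),(443,524)),("black",(417,118),(143,502)),("orange",(10,450),(692,557))):
    p,e=tri((S,sc(*a)),(T,tc(*b)));print(n,p,np.round(e,4))
C=[atz(T,tc(*q),.018) for q in((270,150),(570,172),(235,568),(540,588))] # farL farR nearL nearR
C+= [atz(S,sc(*q),.018) for q in((318,172),(103,355),(672,405))] # nearL,nearR,farL
print(np.array(C))
c=np.mean(C[:4],0);dx=(C[0]+C[1]-C[2]-C[3]);yaw=np.arctan2(dx[1],dx[0])
dy=(C[0]-C[1]+C[2]-C[3]);yaw2=np.arctan2(-dy[0],dy[1]);print("c",c,yaw,yaw2,np.linalg.norm(dx)/2,np.linalg.norm(dy)/2)
E
```

```text
bolt [0.5628 0.1038 0.0851] [0.0013 0.0013]
nose [0.5574 0.1215 0.0778] [0.0017 0.0017]
redtipish [ 0.5917 -0.0112  0.1627] [0.0007 0.0007]
pin [ 0.5616 -0.0028  0.0699] [0.0012 0.0012]
pot [ 0.4947 -0.0561  0.0593] [0.0016 0.0016]
block near-left corner [0.4326 0.0567 0.034 ] [0.0021 0.0021]
block far-right [ 0.5284 -0.0198  0.0388] [0.0024 0.0024]
block fr-left [0.5327 0.0517 0.0328] [0.0007 0.0007]
block nr right [ 0.4304 -0.0119  0.0351] [0.0015 0.0015]
black [0.4414 0.1807 0.0403] [0.0014 0.0014]
orange [ 0.4109 -0.1716  0.0371] [0.0015 0.0015]
[[ 0.6797  0.1047  0.018 ]
 [ 0.6672 -0.0941  0.018 ]
 [ 0.401   0.1215  0.018 ]
 [ 0.3905 -0.0764  0.018 ]
 [ 0.4088  0.122   0.018 ]
 [ 0.3979 -0.0753  0.018 ]
 [ 0.6834  0.103   0.018 ]]
c [0.5346 0.0139 0.018 ] -0.06206710063394446 -0.05788515053144276 0.2782229506264738 0.19865171469290116
```

```bash
python3 -m inch '[[[0,3,-2.3,0,0],[0,3,-2.3,0,0],[0,3,-2.3,0,0],[0,3,-2.3,0,0],[0,3,-2.3,0,0],[0,3,-2.3,0,0],[0,3,-2.3,0,0],[0,3,-2.3,0,0]]]' 
python3 -c "
from h import *
print(ctrl.observe()['joints'])"
```

```text
clock: 1.87
tool_pos: [0.3265, -0.2585, 0.3041]
ee_rot: [0.99, 0.141, 0.0, 0.0]
force: [0.8, -0.6, 0.2]
grip_width: -0.0002
grasp_force: 0.0
[-6.69767553e-01  5.15420890e-02 -2.39157372e-01  1.27948614e+00
  2.31488796e-05  2.18840187e+00]
```

```bash
python3 -m inch '[[[0,3,-2.3,0,-0.05],[0,3,-2.3,0,0],[0,3,-2.3,0,0],[0,3,-2.3,0,0],[0,3,-2.3,0,0],[0,3,-2.3,0,0],[0,3,-2.3,0,0],[0,3,-2.3,0,0]]]' 
python3 - <<'E'
from h import *
o=ctrl.observe();print(o['joints'],o['tool_pos'])
t=R.from_quat(o['ee_rot']).as_matrix()
print(100*t.T@(np.array([.60,.1075,.304])-o['tool_pos']),t[:,0])
E
```

```text
clock: 2.53
tool_pos: [0.4946, -0.0068, 0.3041]
ee_rot: [0.986, 0.166, 0.0, 0.0]
force: [0.3, -0.7, -0.0]
grip_width: -0.0003
grasp_force: 0.0
[-1.37454534e-02  1.85793442e-01 -8.15726941e-02  1.30293428e+00
 -7.60969031e-06  2.79377234e+00] [ 0.49460355 -0.00680076  0.30408789]
[13.70481379 -7.34225545  0.01384919] [9.44713949e-01 3.27895319e-01 4.63625038e-04]
```

```bash
python3 -m inch '[[[0,3.4,-1.8,0,0],[0,3.4,-1.8,0,0],[0,3.4,-1.8,0,0],[0,3.4,-1.8,0,0],[0,0,0,0,0],[0,0,0,0,0]]]' 
python3 - <<'E'
from h import *
o=ctrl.observe();print(o['joints'],o['tool_pos'],o['force'])
w=read_camera("wrist");cv2.imwrite("pics/w1.png",cv2.resize(w["img"],(800,600)))
np.save("w1.npy",np.r_[o['tool_pos'],o['ee_rot']])
print(w["T_tool_cam"],w["intrinsics"])
for t in("strap_nose","lever_tip","strap_pivot","lever_pivot"):
    print(t,[(d["position"],d["p"]) for d in models.cut_out("wrist",t)])
E
```

```text
clock: 3.03
tool_pos: [0.5997, 0.1055, 0.3026]
ee_rot: [0.986, 0.167, -0.001, -0.0]
force: [-0.1, -0.1, -1.0]
grip_width: 0.0
grasp_force: 0.0
[1.74099102e-01 3.86126457e-01 1.97514783e-01 1.38370871e+00
 8.78151310e-05 2.97945915e+00] [0.59965199 0.1054875  0.30262834] [-0.12116634 -0.08076272 -0.96620352]
[[-5.03440624e-04  9.60564278e-01  2.78057572e-01  7.07571660e-02]
 [ 9.99999858e-01  5.32391259e-04 -2.86108835e-05  1.24531685e-03]
 [-1.75518013e-04  2.78057518e-01 -9.60564410e-01 -6.91039955e-02]
 [ 0.00000000e+00  0.00000000e+00  0.00000000e+00  1.00000000e+00]] [[297.31863964   0.         255.01150873]
 [  0.         297.31863964 185.76076585]
 [  0.           0.           1.        ]]
strap_nose [([323.1, 213.0], 0.81), ([303.0, 250.8], 0.3)]
lever_tip [([367.4, 242.3], 0.58)]
strap_pivot [([324.7, 213.6], 0.64), ([369.7, 238.7], 0.3)]
lever_pivot [([368.0, 238.5], 0.74)]
```

View pics/w1.png

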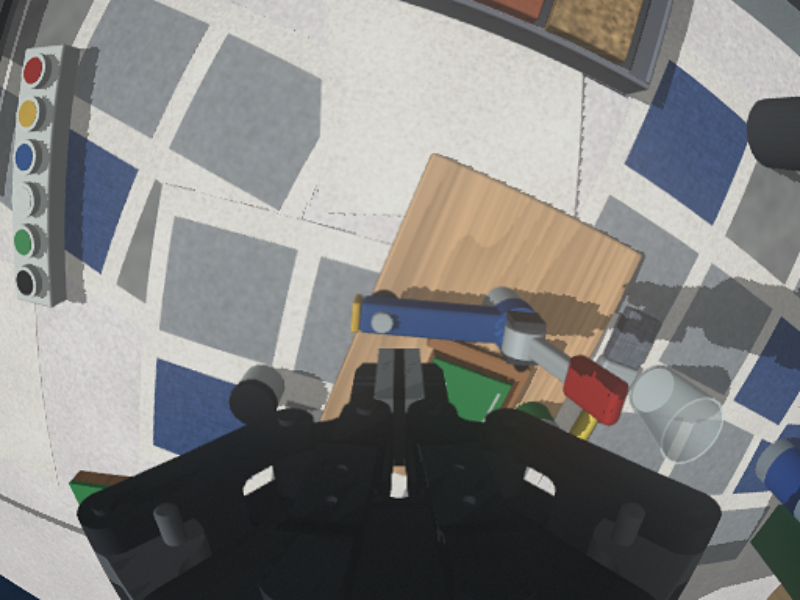

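The wrist view shows the strap from its yellow end (357,313) to the stud bracket (522,335), with the red grip at (596,388). The strap stays clear of the closed fingers at (400,370).

```bash
cat >> h.py <<'E'
def wray(pose,w,uv800):
    K=w["intrinsics"];u=np.array(uv800)*.64;x=(u-K[:2,2])/K[0,0];r=np.hypot(*x)
    d=np.array([x[0]/r*np.sin(r),-x[1]/r*np.sin(r),-np.cos(r)])
    t=R.from_quat(pose[3:]).as_matrix();M=w["T_tool_cam"]
    return pose[:3]+t@M[:3,3], t@M[:3,:3]@d
def wz(pose,w,uv,z):
    o,d=wray(pose,w,uv);return o+d*(z-o[2])/d[2]
E
python3 - <<'E'
from h import *
np.set_printoptions(precision=4,suppress=True)
p=np.load("w1.npy");w=read_camera("wrist")
for n,uv,z in(("nose end",(357,312),.078),("bolt",(382,322),.086),("strap mid top",(440,321),.078),("stud bracket",(522,335),.1),("redtip",(610,405),.181),("cornerFL",(433,154),.018),("cornerFR",(644,255),.018)):
    print(n,wz(p,w,uv,z))
E
```

```text
nose end [0.5628 0.1208 0.078 ]
bolt [0.5645 0.1034 0.086 ]
strap mid top [0.5751 0.066  0.078 ]
stud bracket [0.5902 0.0166 0.1   ]
redtip [ 0.5925 -0.0127  0.181 ]
cornerFL [0.679  0.1044 0.018 ]
cornerFR [ 0.6688 -0.0945  0.018 ]
```

```bash
python3 -m inch '[[[0,0.2,0,3,0],[0,0,0,3,0],[0,0,0,3,0],[0,0,0,3,0],[0,0,0,2.6,0],[0,0,0,1.5,0],[0,0,0,1,0],[0,0,0,0,0]]]' 
python3 - <<'E'
from h import *
o=ctrl.observe();print(o['joints'],o['tool_pos'],o['force'])
t=R.from_quat(o['ee_rot']).as_matrix()
st=np.array([.588,.0105]);d=o['tool_pos'][:2]-st
phi=1.835;u=np.array([np.cos(phi),np.sin(phi)]);n=np.array([-u[1],u[0]])
print("r",d@u,"n",d@n,"tool x",np.arctan2(t[1,0],t[0,0]))
E
```

```text
clock: 4.0
tool_pos: [0.5996, 0.1038, 0.1314]
ee_rot: [0.986, 0.166, -0.001, -0.0]
force: [0.5, 0.1, 0.1]
grip_width: -0.0002
grasp_force: 0.0
[ 1.71365838e-01  4.82084553e-01 -1.02791226e-01  9.88704916e-01
  8.67491121e-05  2.97999738e+00] [0.59957124 0.10378436 0.1313694 ] [0.52445019 0.07616706 0.12355395]
r 0.08702574026378301 n -0.03553006688230041 tool x 0.33296172167252674
```

```bash
python3 -m inch '[[[0,-0.7,0,0,0],[0,-0.6,0,0,0],[0,-0.7,-0.18,0,-0.08],[0,-0.7,-0.18,0,-0.08],[0,-0.7,-0.18,0,-0.08],[0,-0.7,-0.18,0,-0.08],[0,-0.7,-0.18,0,-0.08],[0,-0.7,-0.18,0,-0.08]]]' 
cat > chk.py <<'E'
from h import *
np.set_printoptions(precision=4,suppress=True)
o=ctrl.observe();print(o['tool_pos'],o['force'])
t=R.from_quat(o['ee_rot']).as_matrix();a=np.arctan2(t[1,0],t[0,0])
phi=a-np.pi/2+np.pi;u=np.array([np.cos(phi),np.sin(phi)]);n=np.array([-u[1],u[0]])
d=o['tool_pos'][:2]-np.array([.588,.0105])
print("phi_tool",phi,"r",d@u,"n",d@n)
T=read_camera("top");im=T["img"]
hsv=cv2.cvtColor(im,cv2.COLOR_BGR2HSV)
for z in(1,):
    m=[x for x in models.cut_out("top","strap_nose") if x["p"]>.3]
    print("top",[ (x["position"],x["p"],atz(T,x["position"],.078)) for x in m])
E
python3 chk.py
```

```text
clock: 4.67
tool_pos: [0.5474, 0.0889, 0.1348]
ee_rot: [0.917, 0.398, 0.002, -0.0]
force: [1.8, 3.4, 0.4]
grip_width: 0.0001
grasp_force: 1.8
[0.5474 0.0889 0.1348] [1.7807 3.3966 0.4334]
phi_tool 2.38907162181701 r 0.08324527076426007 n -0.02947969779829804
top [([252.9, 150.9], 0.62, array([0.591, 0.006, 0.078]))]
```

```bash
python3 -m inch '[[[0,-0.7,-0.2,0.1,-0.08],[0,-0.7,-0.2,0.1,-0.08],[0,-0.7,-0.2,0,-0.08],[0,-0.7,-0.2,0,-0.08],[0,-0.7,-0.2,0,-0.08],[0,-0.7,-0.2,0,-0.08],[0,-0.5,-0.15,0,-0.06],[0,0,0,0,0]]]' 
python3 chk.py
```

```text
clock: 5.43
tool_pos: [0.5125, 0.0544, 0.1321]
ee_rot: [0.78, 0.626, 0.001, 0.001]
force: [-0.1, -0.5, -0.5]
grip_width: 0.0001
grasp_force: 0.0
[0.5125 0.0544 0.1321] [-0.1229 -0.5358 -0.478 ]
phi_tool 2.9239816834957275 r 0.08322797159708345 n -0.02658055996439511
top []
```

```bash
python3 -m inch '[[[0,-0.5,-0.1,0,-0.06],[0,-0.5,-0.1,0,-0.06],[0,-0.3,0,0,-0.04],[0,-0.2,0,0,0],[0,0,0,0,0]]]' 
python3 chk.py; python3 - <<'E'
from h import *
o=ctrl.observe()
w=read_camera("wrist");cv2.imwrite("pics/w2.png",cv2.resize(w["img"],(800,600)));np.save("w2.npy",np.r_[o['tool_pos'],o['ee_rot']])
E
```

```text
clock: 5.95
tool_pos: [0.5079, 0.0405, 0.131]
ee_rot: [0.728, 0.685, -0.0, -0.0]
force: [-0.4, 0.9, 0.4]
grip_width: -0.0004
grasp_force: 0.8
[0.5079 0.0405 0.131 ] [-0.4263  0.8566  0.3643]
phi_tool 3.081099796445132 r 0.08175331222789975 n -0.02511837710260518
top []
```

View pics/w2.png

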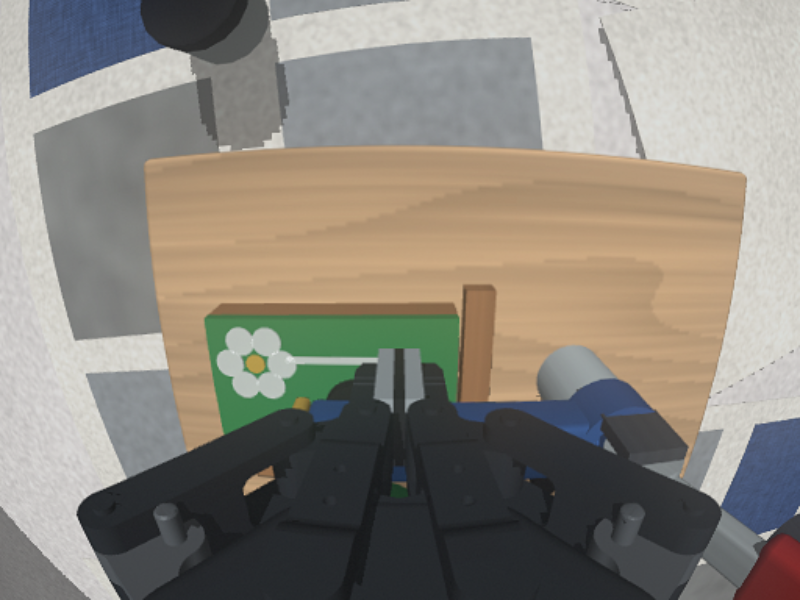

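The strap (edge at row about 403) now lies over the block, roughly parallel to the board's edge and in front of the fingers. I'll press on until the stop answers.

```bash
for i in 1; do python3 -m inch '[[[0,-0.2,0,0,0],[0,-0.2,0,0,0],[0,0,0,0,0]]]'; done; python3 -m inch '[[[0,-0.2,0,0,0],[0,-0.2,0,0,0],[0,0,0,0,0]]]'; python3 chk.py
```

```text
clock: 6.35
tool_pos: [0.5079, 0.0384, 0.131]
ee_rot: [0.727, 0.687, 0.002, -0.002]
force: [-0.2, 16.1, 0.7]
grip_width: -0.0004
grasp_force: 8.0
clock: 6.6
tool_pos: [0.5078, 0.0376, 0.1311]
ee_rot: [0.726, 0.688, 0.005, -0.005]
force: [-1.9, 36.8, -0.6]
grip_width: 0.0002
grasp_force: 18.2
[0.5078 0.0376 0.1311] [-1.8647 36.8283 -0.5986]
phi_tool 3.087859967726515 r 0.08149733102433843 n -0.02280483912255116
top [([270.8, 176.3], 0.71, array([ 0.4985, -0.0597,  0.078 ]))]
```

```bash
python3 -m inch '[[[0,1,0,0,0],[0,1.5,0,0,0],[0,0.5,0,-2,0],[0,0,0,-3.5,0],[0,0,0,-3.5,0],[0,0,0,-3.5,0],[0,0,0,-3,0],[0,0,-4,0,0]]]'; python3 -m inch '[[[0,0,-3.5,0,0],[0,0,-2,0,0],[0,0,0,0,0],[0,0,0,0,0]]]'
python3 - <<'E'
from h import *
o=ctrl.observe();print(o['joints'])
w=read_camera("wrist");cv2.imwrite("pics/w3.png",cv2.resize(w["img"],(800,600)));np.save("w3.npy",np.r_[o['tool_pos'],o['ee_rot']])
E
```

```text
clock: 7.37
tool_pos: [0.478, 0.065, 0.2926]
ee_rot: [0.728, 0.686, 0.006, 0.005]
force: [-0.4, 0.8, 0.7]
grip_width: 0.0002
grasp_force: 0.0
clock: 7.7
tool_pos: [0.4142, 0.0677, 0.2865]
ee_rot: [0.727, 0.687, 0.001, 0.001]
force: [1.0, 0.4, -0.5]
grip_width: 0.0001
grasp_force: 0.0
[ 1.62232903e-01  6.40402776e-02 -2.71363004e-01  1.23358124e+00
 -5.18776959e-04  1.79032937e+00]
```

View pics/w3.png

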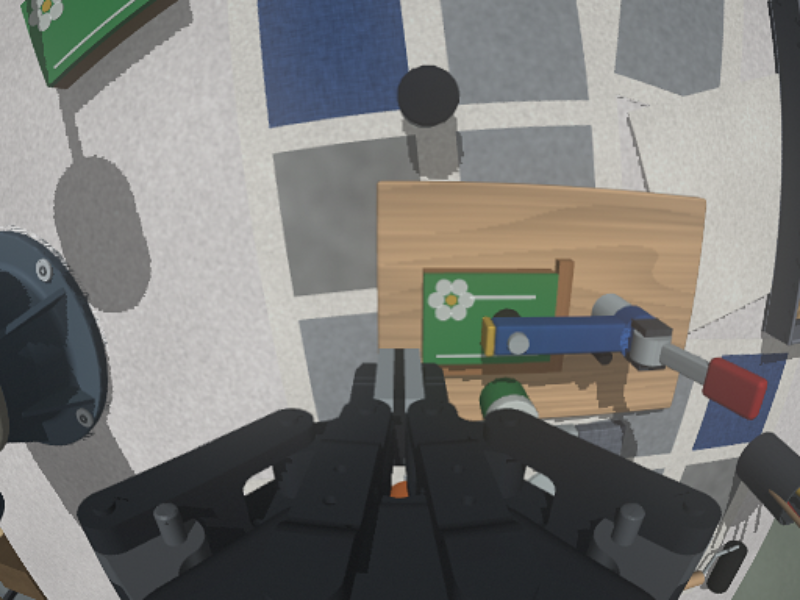

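The strap runs from its yellow nose (487,337) to the stud bracket (650,342), parallel to the board and over the block. The red lever grip is at (736,388), and nothing else looks disturbed.

```bash
python3 - <<'E'
from h import *
np.set_printoptions(precision=4,suppress=True)
p=np.load("w3.npy");w=read_camera("wrist")
S=read_camera("scene");m=[d for d in models.cut_out("scene","lever_tip")];print([(d["position"],d["p"]) for d in m])
h=cv2.cvtColor(S["img"],cv2.COLOR_BGR2HSV)
r=((h[...,0]<8)|(h[...,0]>172))&(h[...,1]>140)&(h[...,2]>60)
n,l,s,c=cv2.connectedComponentsWithStats(r.astype(np.uint8));print([(c[i],s[i][4]) for i in range(1,n) if s[i][4]>15])
for nme,uv,z in(("nose",(487,337),.078),("strap mid",(560,335),.078),("stud",(650,340),.1)):print(nme,wz(p,w,uv,z))
a=wray(p,w,(736,388))
for i in range(1,n):
    if s[i][4]>15:
        o,d=ray(S,c[i]);A=np.c_[d,-a[1]];k=np.linalg.lstsq(A,a[0]-o,rcond=None)[0];print(c[i],o+k[0]*d,a[0]+k[1]*a[1])
o=ctrl.observe();t=R.from_quat(o['ee_rot']).as_matrix();print(t)
E
```

```text
[([306.4, 221.9], 0.53)]
[(array([398.7647, 163.2941]), np.int32(17))]
nose [0.4703 0.0217 0.078 ]
strap mid [0.5208 0.0193 0.078 ]
stud [0.5792 0.0192 0.1   ]
[398.7647 163.2941] [0.748  0.1869 0.3064] [0.559  0.0438 0.2136]
[[ 0.0574  0.9984  0.0003]
 [ 0.9984 -0.0574 -0.0001]
 [-0.0001  0.0003 -1.    ]]
```

```bash
python3 -m inch '[[[0,-0.9,3,0,0],[0,-0.9,3,0,0],[0,-0.9,3,0,0],[0,-0.9,3,0,0],[0,-0.9,2.9,0,0],[0,0,0,2,0],[0,0,0,2.5,0],[0,0,0,0,0]]]'
python3 - <<'E'
from h import *
o=ctrl.observe();t=R.from_quat(o['ee_rot']).as_matrix()
print(100*t.T@(np.array([.5605,.0135,.241])-o['tool_pos']))
E
```

```text
clock: 8.57
tool_pos: [0.5599, 0.0138, 0.2359]
ee_rot: [0.727, 0.686, -0.003, -0.002]
force: [-0.6, -0.7, -1.0]
grip_width: 0.0
grasp_force: 0.0
[-0.02501653  0.05494112 -0.51025902]
```

```bash
python3 -m inch '[[[0,0,1.5,-0.3,0],[0,0,1.6,0,0],[0,0,0.9,0.3,0],[0,0,0.9,0.4,0],[0,0,0.8,0.5,0],[0,0,0.8,0.6,0],[0,0,0.65,0.75,0],[0,0,0.6,0.75,0]]]'
```

```text
clock: 9.23
tool_pos: [0.639, 0.01, 0.211]
ee_rot: [0.727, 0.687, 0.001, 0.001]
force: [0.8, 0.5, 6.7]
grip_width: -0.0002
grasp_force: 2.3
```

```bash
python3 -m inch '[[[0,0,0.45,0.85,0],[0,0,0.45,0.9,0],[0,0,0.3,0.95,0],[0,0,0.3,0.95,0],[0,0,0,0.2,0],[0,0,0,0,0]]]'
```

```text
clock: 9.73
tool_pos: [0.6529, 0.0091, 0.1716]
ee_rot: [0.727, 0.687, -0.0, -0.0]
force: [-0.3, -0.4, 0.1]
grip_width: -0.0002
grasp_force: 0.0
```

```bash
python3 -m inch '[[[0,0,0,0.2,0],[0,0,0,0.2,0],[0,0,0,0.2,0],[0,0,0,0,0]]]';python3 -m inch '[[[0,0,0,0.2,0],[0,0,0,0.2,0],[0,0,0,0,0]]]'
```

```text
clock: 10.07
tool_pos: [0.6528, 0.0091, 0.1701]
ee_rot: [0.727, 0.687, 0.001, 0.001]
force: [-8.6, -0.2, 24.8]
grip_width: -0.0002
grasp_force: 12.4
clock: 10.32
tool_pos: [0.6529, 0.0091, 0.1696]
ee_rot: [0.727, 0.687, 0.002, 0.002]
force: [-17.2, 0.1, 50.1]
grip_width: 0.0001
grasp_force: 25.1
```

The lever is on its end stop: the tip is at z 0.097 against 0.098 expected, and the force is rising steeply. I'll lift and look.

```bash
python3 -m inch '[[[0,0,0,-1,0],[0,0,0,-2,0],[0,0,0,-3,0],[0,0,0,-3,0],[0,0,0,-3,0],[0,0,-3.5,0,0],[0,0,-3.5,0,0],[0,0,-3.5,0,0]]]';python3 -m inch '[[[0,0,-3.5,0,0],[0,0,-3.5,0,0],[0,0,-3.5,0,0],[0,0,-3.5,0,0],[0,0,-3,0,0],[0,0,0,0,0],[0,0,0,0,0]]]'
python3 - <<'E'
from h import *
o=ctrl.observe();p=np.r_[o['tool_pos'],o['ee_rot']]
w=read_camera("wrist")["img"];s=read_camera("scene")["img"]
k=cv2.resize(s[160:280,210:370],(400,300),interpolation=3)
cv2.imwrite("pics/end.png",np.hstack([k,cv2.resize(w,(400,300))]))
E
```

```text
clock: 10.98
tool_pos: [0.547, 0.0152, 0.2827]
ee_rot: [0.727, 0.687, 0.0, 0.0]
force: [0.5, 0.5, 0.2]
grip_width: 0.0003
grasp_force: 0.0
clock: 11.57
tool_pos: [0.3772, 0.0249, 0.2831]
ee_rot: [0.727, 0.687, 0.001, 0.0]
force: [0.4, -0.6, -0.6]
grip_width: 0.0
grasp_force: 0.0
```

View pics/end.png

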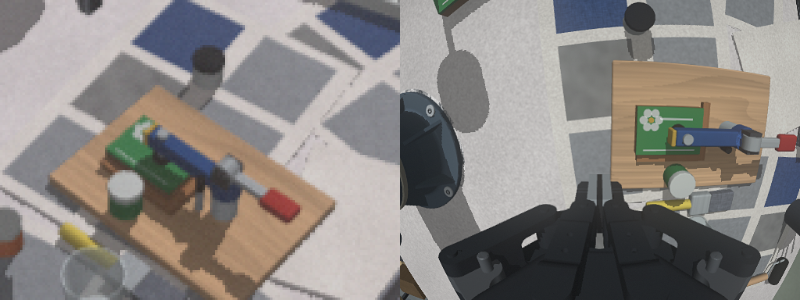

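The strap is home over the block, at left (180,150). The lever lies level with its red grip at (280,205). The block and pots stand where they were.

```bash
python3 -c "
from station import ctrl
print(ctrl.finish_job())"
```

```text
the job is handed in; nothing more can be done
None
```

The block is clamped and the job handed in: the strap is home against its stop, the cam lever is fully down, and nothing else looked moved in the final pictures.

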